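# Slide the pepper mill home into its bay

### The job

Put the dark pepper mill away: push it low on its body so that it slides upright across the counter into the empty dark-wood bay, until its whole foot is inside behind the bay's front ends. Do not lift it off the counter or let it tip, leave the salt mill, bottle, mug and jar where they stand, and draw the hand back when done.

Things in the scene. Friction and masses are not known exactly. Their poses are not given: they have to be found in the camera images.
- pepper_mill: dark wooden pepper mill, loose, 220 mm tall, about 0.35 kg (varies), standing on the counter. Foot 58 mm in diameter up to 36 mm height, waist 32 mm at 75-115 mm, head 46 mm at 170 mm, brass ball on top. Origin: centre of its underside, z up. Slides when pushed on the foot (below 30 mm), topples when pushed higher: a gripper body wider than its fingers must lean back to keep off waist and head.
- walnut_bay: dark wooden bay, fixed: back and two side walls 12 mm thick, 40 mm high, no floor or roof. Inside 100 mm wide (y), 80 mm deep (x). Origin on the counter at the middle of the inside; +x points into the bay (back wall face at x=+0.040), open mouth at x=-0.040, side faces at y=+/-0.050. The mouth looks to the left (world +y), turned up to 0.2 rad either way. Nearer or farther than the pale bay.
- pale_bay: pale wooden bay of the same size and frame, fixed; occupied by the salt mill. An obstacle only.
- salt_mill: pale wooden salt mill, same shape and size as the pepper mill, loose, standing in the pale bay. To be left alone. Origin at the centre of its underside.
- oil_bottle: green glass oil bottle, loose, 64 mm diameter, 210 mm tall. To be left alone. Origin at the centre of its underside.
- mug: green mug, loose, 76 mm diameter, 85 mm tall, with a handle on its +y side reaching about 35 mm out. To be left alone. Origin at the centre of its underside.
- jar: white jar with a wooden lid, loose, 72 mm diameter, 100 mm tall, standing at the far right, behind the bays. To be left alone. Origin at the centre of its underside.

How it is judged:
At the end, for the whole second after the job is handed in: The pepper mill stands upright (within 0.05 rad) and at rest on the counter in the dark-wood bay, its centre at least 26 mm behind the mouth line (its foot inside to within 3 mm) and between the side walls; the salt mill, bottle, mug and jar are within 15 mm of where they stood (x of pepper_mill in the frame of walnut_bay between -0.014 and 0.016 m and y of pepper_mill in the frame of walnut_bay between -0.024 and 0.024 m and angle between pepper_mill's own z axis and vertical below 0.05 rad and height (world z) of pepper_mill between -0.004 and 0.004 m and linear speed of pepper_mill below 0.01 m/s and distance of each of salt_mill, oil_bottle, mug, jar from where it was at the start of the episode below 0.015 m); the robot touches nothing.
It fails at once if the pepper mill tips by more than 0.25 rad (angle between pepper_mill's own z axis and vertical above 0.25 rad).
It fails at once if the pepper mill is lifted more than 10 mm off the counter (height (world z) of pepper_mill above 0.01 m).
It fails at once if the salt mill, bottle, mug or jar is moved by more than 15 mm (distance of any of salt_mill, oil_bottle, mug, jar from where it was at the start of the episode above 0.015 m).
It also fails if it takes over 61 s, if anything falls off the work surface, if the arm or the gripper's body presses on something with over 40 N, if the wrist force passes 120 N, or if a joint passes its speed limit or range.

### The arm

A 6-joint arm with a two-finger parallel gripper is mounted at the origin on the work surface. World frame = base frame: x ahead of the robot, y to its left, z up, the work surface at z = 0. Lengths are in m, angles in rad, forces in N, time in s.
With the tool pointing down it reaches from about 0.25 to 0.725 m from the base axis. Payload 4 kg.
Tool frame: the origin (TCP) lies midway between the tips of the shut fingers; the grasp point (between the pads) lies 19 mm behind it; y points along the fingers, z is the direction in which the jaws open and shut, and the axes are right-handed (so a half turn about y gives the same grasp; the last joint's range is limited). The gripper opens to 85 mm and grips with 20 to 120 N. Pads are 22 mm wide; open, the fingers measure 114 mm over their backs; the gripper's body (76 mm by 85 mm) begins 54 mm behind the grasp point. The pads swing forward as they close: fully open they stand 13 mm farther back than shut.
Start: joints at [-1.113, 0.241, 0.005, 1.335, 0, 1.571], TCP at [0.221, -0.449, 0.231] pointing down, gripper open.
Joint ranges: [-2.72, 2.72], [-1.05, 1.87], [-1.09, 1.28], [-1.99, 2.15], [-1.42, 1.44], [-3.14, 3.14]. Speed limits (rad/s): [2.79, 2.79, 3.14, 3.14, 3.14, 3.14].

### API

Orientations are given as a unit quaternion [x, y, z, w].
In Python, from workcell import bot gives the robot as it stands. The module is installed in compiled form; this text tells all that it offers.
- The arm moves only by the shell command python3 -m handwheel 'ROWS' [OPENING]. ROWS is JSON, a list of rows, each a list of 6 numbers: the shift along the tool's x, y, z in units of 25 mm (1.0 is 25 mm), then the turn, a rotation vector about the tool's x, y, z in units of 10 degrees (1.0 is 10 degrees). A call has exactly 5 rows; each row is the pose to reach, as a shift and turn from the pose commanded when the call began, along the tool's axes at that moment; what a row does not reach only later rows make up. A row lasts 1/8 s, in which the tool goes at most 62.5 mm and 10.7 degrees, less where a joint would pass 70% of its speed; a pose out of reach is approached as far as the arm can. A call with a gripper value outside its range is refused whole. OPENING is the gripper command: -1 is shut, 1 is fully open, values between are in proportion, set as the call begins (- or left out, the last holds). The fingers move at their own pace and stop on an object; the grip force is fixed at half the most. Time passes only in rows, so rows that repeat a pose let the fingers close, or fill a call up. It gives the time, the measured TCP pose, the force and the opening at its end, in the units of the state.
- bot.get_obs(): the state, without advancing time (a new reading comes with each control period).
- bot.camera(name): name is "side" or "top"; returns a dict with "color" (480x640x3 uint8, red, green, blue), "fx", "fy", "cx", "cy" (pixels), "rvec" (rotation vector, rad) and "tvec" (3), from world to camera coordinates, as OpenCV has them. Camera axes: x right, y down, z forward; pixel columns grow to the right and rows downward; lengths in m; the calibration is good to about 2 mm. A picture is of the moment at which its call begins. There is no depth.
- bot.job_done(): hands the job in, once; it reports no verdict.
The state is a dict: "clock": time; "joint_pos": joint angles; "joint_vel": joint speeds; "tau": joint torques, N m; "eef_pos": TCP position; "tool_rot": TCP orientation; "ft_force": force on the tool from outside, world axes, zero at the start; "ft_torque": the same for the moment, N m; "grip_width": finger opening in m.
Only numpy, scipy, OpenCV 4.12 (cv2) and the standard library are available. Lean on these libraries where they do the work, as an engineer would, in place of code of your own. Each camera call takes 0.05 s, during which the arm holds its last target.

## Working session

There is one attempt and no reset: what is moved stays moved. The work goes in short steps, Python scripts to look and compute and a shell command to move; the robot and the scene stay as the last step left them, time stands still between calls to the robot, and variables do not carry over. Pictures are saved under pics/ and viewed, and the job is handed in when it is done.

```bash
mkdir -p pics
python3 - <<'E'
from workcell import bot
import cv2
for n in("side","top"):
    c=bot.camera(n); cv2.imwrite(f"pics/{n}0.png",c["color"][:,:,::-1])
    print(n,c["fx"],c["fy"],c["cx"],c["cy"],c["rvec"],c["tvec"])
o=bot.get_obs()
for k in o: print(k,o[k])
E
```

```text
side 548.4752552966229 548.4752552966229 325.09680418691534 246.4967312532103 [ 2.11664894  0.54311043 -0.27318282] [-0.46312538 -0.15399026  1.1614064 ]
top 589.5842845237794 589.5842845237794 321.9468767569791 231.51505785096586 [ 2.16436573 -2.20768627  0.0515551 ] [-0.07445877  0.57925022  1.06703622]
clock 0.1
joint_pos [-1.11299271e+00  2.41340071e-01  3.84970318e-03  1.33520015e+00
 -9.42177603e-06  1.57081138e+00]
joint_vel [-0.00052604 -0.00240246  0.00237586 -0.00024948 -0.00042227 -0.001409  ]
tau [ 2.21805785e-04 -3.73137403e+01  2.53009665e+01  1.08523102e-02
  4.25696317e-05 -1.16744945e-05]
eef_pos [ 0.22073484 -0.44800235  0.23049724]
tool_rot [-0.16059822  0.6893151  -0.68801216  0.1602878 ]
ft_force [ 0.23859166  0.29748524 -0.10299976]
ft_torque [-0.00597387  0.0255132   0.02238222]
grip_width 0.08522578639915324
```

View pics/side0.png

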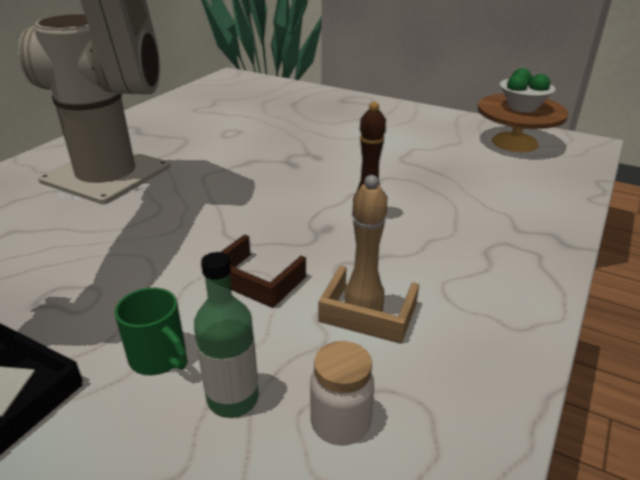

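View pics/top0.png

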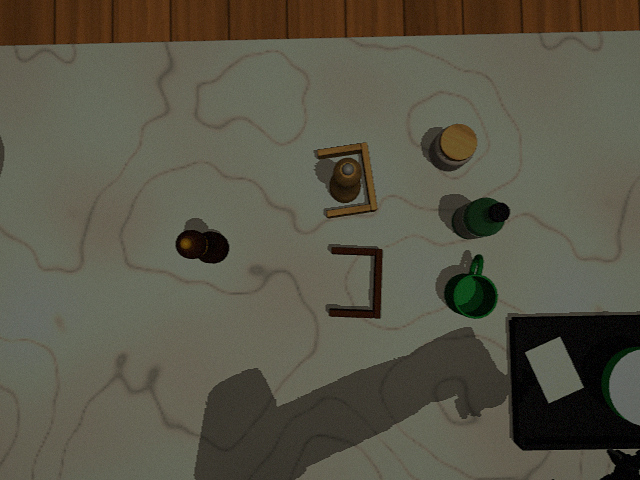

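The side view shows the pepper mill at about (372,160), the pale bay with the salt mill at about (368,300) and the walnut bay at about (265,275), partly hidden by the bottle. The top view shows the walnut bay at (330-382, 246-318) and the pepper foot near (213,247). Next I'll enlarge both.

```bash
cat > h.py <<'E'
import numpy as np, cv2
from workcell import bot
from scipy.spatial.transform import Rotation as R
def cam(n):
    c=bot.camera(n); K=np.array([[c["fx"],0,c["cx"]],[0,c["fy"],c["cy"]],[0,0,1]])
    return c["color"],K,cv2.Rodrigues(np.array(c["rvec"],float))[0],np.array(c["tvec"],float)
def onz(c,uv,z):
    _,K,Rm,t=c; C=-Rm.T@t; d=Rm.T@np.linalg.inv(K)@np.array([*uv,1.]); return C+d*(z-C[2])/d[2]
def proj(c,p):
    _,K,Rm,t=c; q=K@(Rm@np.array(p,float)+t); return q[:2]/q[2]
def tri(c1,u1,c2,u2):
    P=[c[1]@np.c_[c[2],c[3]] for c in(c1,c2)]
    X=cv2.triangulatePoints(P[0],P[1],np.array(u1,float).reshape(2,1),np.array(u2,float).reshape(2,1))
    return (X[:3]/X[3]).ravel()
def crop(c,x0,y0,w,h,s,name):
    im=cv2.resize(c[0][y0:y0+h,x0:x0+w],None,fx=s,fy=s,interpolation=cv2.INTER_CUBIC)
    im=np.clip(im.astype(float)*1.6,0,255).astype(np.uint8)[:,:,::-1].copy()
    for k in range(0,w,10): cv2.line(im,(k*s,0),(k*s,10 if k%50 else 20),(0,0,255),1); 
    for k in range(0,h,10): cv2.line(im,(0,k*s),(10 if k%50 else 20,k*s),(0,0,255),1)
    cv2.imwrite(f"pics/{name}.png",im)
E
python3 - <<'E'
from h import *
t=cam("top");s=cam("side")
crop(t,310,230,90,100,6,"t_bay"); crop(t,165,210,80,60,8,"t_mill"); crop(s,190,200,130,130,4,"s_bay"); crop(s,330,90,90,130,4,"s_mill")
E
```

```text
(no output)
```

View pics/t_bay.png

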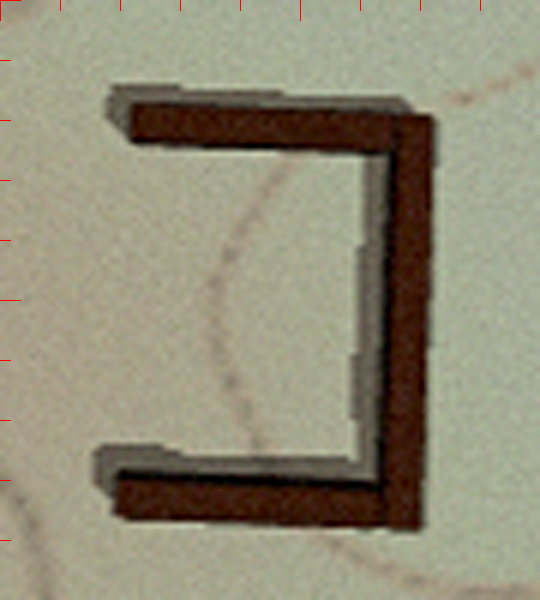

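View pics/t_mill.png

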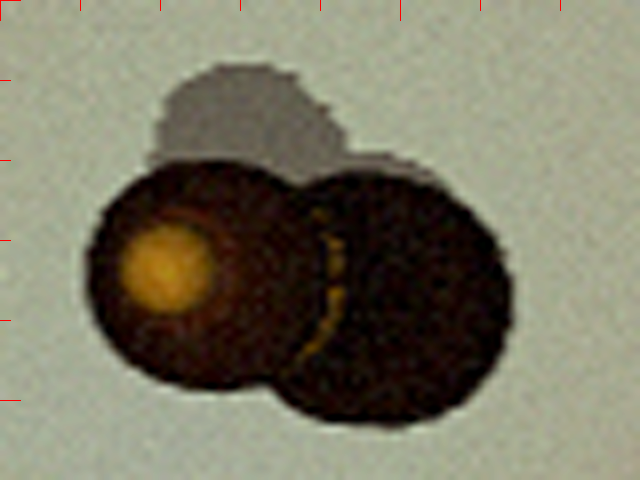

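View pics/s_bay.png

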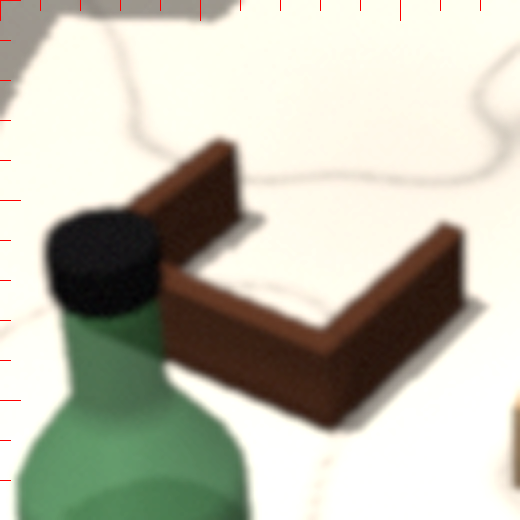

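View pics/s_mill.png

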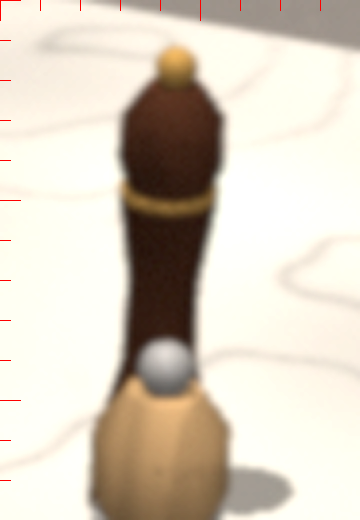

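Run:
```python
from h import *
np.set_printoptions(precision=4,suppress=True)
t=cam("top");s=cam("side")
T=lambda x,y:(310+x/6,230+y/6)
S=lambda x,y:(190+x/4,200+y/4)
print("campos",-t[2].T@t[3],-s[2].T@s[3])
print("corner tri",tri(t,T(434,117),s,S(325,350)), "far end outer", tri(t,T(132,104),s,S(465,232)))
print("ball",tri(t,(165+167/8,210+267/8),s,(330+175/4,90+65/4)))
for n,p in dict(of=(434,117),on=(421,530),mfo=(132,103),mfi=(132,142),mni=(118,472),mno=(114,516),bif=(392,153),bin=(381,484)).items(): print(n,onz(t,T(*p),.04))
for z in(0,.018,.036): print("foot",z,onz(t,(165+385/8,210+298/8),z))
# foot edge: predicted outlines
b=tri(t,(165+167/8,210+267/8),s,(330+175/4,90+65/4))
for z in(0,.036):
  cs=[proj(t,(b[0]+.029*np.cos(a),b[1]+.029*np.sin(a),z)) for a in np.arange(0,6.28,.2)]
  cs=(np.array(cs)-[165,210])*8; print(z,cs.min(0),cs.max(0))
# others positions
print("salt ball",onz(t,(347,170),.21)); print("mug rim c",onz(t,(475,296),.085),"bottle cap",onz(t,(499,212),.21),"jar",onz(t,(459,143),.1))
```

```text
campos [ 0.5141 -0.0977  1.0981] [ 0.901  -0.6996  0.5346]
corner tri [ 0.5425 -0.1934  0.0397] far end outer [ 0.5483 -0.1033  0.0374]
ball [0.5526 0.1177 0.2113]
of [ 0.5418 -0.1938  0.04  ]
on [ 0.4194 -0.1868  0.04  ]
mfo [ 0.5478 -0.1037  0.04  ]
mfi [ 0.5361 -0.1034  0.04  ]
mni [ 0.4382 -0.0973  0.04  ]
mno [ 0.4252 -0.0958  0.04  ]
bif [ 0.5313 -0.181   0.04  ]
bin [ 0.4332 -0.1753  0.04  ]
foot 0 [0.5533 0.118  0.    ]
foot 0.018 [0.5527 0.1144 0.018 ]
foot 0.036 [0.552  0.1109 0.036 ]
0 [262.1713 176.8326] [509.4772 424.9342]
0.036 [226.7395 167.6884] [482.3787 424.1474]
salt ball [ 0.659  -0.1279  0.21  ]
mug rim c [ 0.4582 -0.3455  0.085 ] bottle cap [ 0.5904 -0.3553  0.21  ] jar [ 0.7193 -0.3236  0.1   ]
```

```bash
cat >> h.py <<'E'
d=np.array([-.061,-.998,0]); d/=np.linalg.norm(d); lat=np.array([-d[1],d[0],0])
BAY=np.array([.4847,-.1402,0]); UP=np.array([0,0,1.])
def bayf(p): r=np.array(p)-BAY; return np.array([r@d,r@lat])
def target(th,sgn=1):
    y=d*np.sin(th)-UP*np.cos(th); z=lat*sgn; x=np.cross(y,z); return R.from_matrix(np.c_[x,y,z])
def rows(p,Rt=None):
    o=bot.get_obs(); R0=R.from_quat(o["tool_rot"]); 
    s=R0.inv().apply(np.array(p)-o["eef_pos"])/.025
    w=(R0.inv()*Rt).as_rotvec(degrees=True)/10 if Rt is not None else np.zeros(3)
    return np.r_[s,w].round(2)
E
python3 - <<'E'
from h import *
np.set_printoptions(precision=3,suppress=True)
o=bot.get_obs(); print(R.from_quat(o["tool_rot"]).as_matrix())
for s in(1,-1): print(s,rows((.42,.24,.25),target(.7,s)), rows((.42,.24,.25),target(0,s)))
E
```

```text
[[-0.897 -0.     0.442]
 [-0.442  0.001 -0.897]
 [ 0.    -1.    -0.001]]
1 [-19.31  -0.75 -21.18   2.11  -5.77  -3.63] [-19.31  -0.75 -21.18   0.    -6.03  -0.  ]
-1 [-19.31  -0.75 -21.18   4.16  11.4    2.42] [-19.31  -0.75 -21.18   0.    11.97   0.  ]
```

```bash
python3 -m handwheel '[[-1.8,-0.3,-2,0,-0.5,0],[-3.6,-0.8,-4,0,-1,0],[-5.4,-1,-6,0,-1.8,0],[-7.2,-1,-8,0,-2.4,0],[-8.2,-1,-9,0,-3,0]]' -0.1
python3 - <<'E'
from h import *
np.set_printoptions(precision=3,suppress=True)
o=bot.get_obs(); print(o["joint_pos"],o["eef_pos"]); print(rows((.42,.24,.25),target(0)),rows((.42,.24,.25),target(.7)))
E
```

```text
clock: 0.92
eef_pos: [0.3056, -0.1542, 0.2567]
tool_rot: [0.334, -0.623, 0.624, -0.335]
ft_force: [1.2, -0.3, -0.4]
grip_width: 0.0384
[-0.468 -0.088 -0.29   1.368  0.     1.689] [ 0.306 -0.154  0.257]
[-15.67   0.27  -4.91  -0.01  -3.01  -0.  ] [-15.67   0.27  -4.91   1.04  -2.89  -3.92]
```

```bash
python3 -m handwheel '[[-2.2,0,-0.7,0.2,-0.6,-0.5],[-4.4,0,-1.4,0.4,-1.1,-1],[-6.6,0,-2,0.5,-1.4,-1.5],[-8.8,0,-2.7,0.6,-1.8,-2],[-11,0,-3.4,0.7,-2.1,-2.6]]'
python3 - <<'E'
from h import *
np.set_printoptions(precision=3,suppress=True)
o=bot.get_obs(); print(o["joint_pos"]);print(rows((.42,.25,.25),target(.7)))
E
```

```text
clock: 1.55
eef_pos: [0.3882, 0.122, 0.2571]
tool_rot: [0.551, -0.422, 0.649, -0.313]
ft_force: [1.6, -0.6, -0.9]
grip_width: 0.0388
[ 0.566  0.271  0.014  1.629 -0.354  2.407]
[-4.84 -2.12  0.19  0.28 -0.81 -1.31]
```

```bash
python3 -m handwheel '[[-2,-0.9,0,0.1,-0.3,-0.5],[-4,-1.7,0.2,0.2,-0.6,-1],[-4.8,-2.1,0.2,0.3,-0.8,-1.3],[-4.8,-2.1,0.2,0.3,-0.8,-1.3],[-4.8,-2.1,0.2,0.3,-0.8,-1.3]]'
python3 - <<'E'
from h import *
np.set_printoptions(precision=3,suppress=True)
m=np.array([.553,.118,0])
o=bot.get_obs(); print(o["joint_pos"]);
p=m-.12*d; p1=p.copy(); p1[2]=.2; p[2]=.011
print(p1,rows(p1,target(.7)),p,rows(p,target(.7)))
E
```

```text
clock: 2.17
eef_pos: [0.4197, 0.2463, 0.2495]
tool_rot: [0.63, -0.319, 0.65, -0.279]
ft_force: [-0.2, 0.0, 0.2]
grip_width: 0.0384
[ 0.796  0.62   0.409  1.923 -0.433  2.557]
[0.56  0.238 0.2  ] [-1.29  1.52  5.63  0.   -0.01 -0.02] [0.56  0.238 0.011] [-6.13  7.32  5.62  0.   -0.01 -0.02]
```

```bash
python3 -m handwheel '[[-0.4,0.5,1.8,0,0,0],[-0.8,1,3.6,0,0,0],[-1.3,1.5,5.6,0,0,0],[-2.5,3,5.6,0,0,0],[-3.5,4.2,5.6,0,0,0]]'
python3 - <<'E'
from h import *
np.set_printoptions(precision=3,suppress=True)
m=np.array([.553,.118,0])
o=bot.get_obs(); print(o["joint_pos"]);
p=m-.10*d; p[2]=.014
print(p,rows(p,target(.7)))
E
```

```text
clock: 2.8
eef_pos: [0.5608, 0.2354, 0.1128]
tool_rot: [0.629, -0.321, 0.651, -0.279]
ft_force: [-0.8, 0.1, 0.4]
grip_width: 0.0385
[ 0.643  0.906  0.602  1.762 -0.508  2.413]
[0.559 0.218 0.014] [-1.98  3.49 -0.03  0.01 -0.04 -0.03]
```

```bash
python3 -m handwheel '[[-0.7,1.2,0,0,0,0],[-1.3,2.3,0,0,0,0],[-1.8,3.2,0,0,0,0],[-2,3.5,0,0,0,0],[-2,3.5,0,0,0,0]]'
python3 - <<'E'
from h import *
np.set_printoptions(precision=3,suppress=True)
o=bot.get_obs(); print(o["joint_pos"],o["eef_pos"]);
t=cam("top");s=cam("side")
crop(t,60,180,200,130,4,"t1"); crop(s,310,80,150,140,4,"s1")
E
```

```text
clock: 3.42
eef_pos: [0.559, 0.2191, 0.0148]
tool_rot: [0.63, -0.32, 0.65, -0.279]
ft_force: [-0.3, -0.0, 0.0]
grip_width: 0.0385
[ 0.626  0.968  0.461  1.551 -0.518  2.394] [0.559 0.219 0.015]
```

View pics/t1.png

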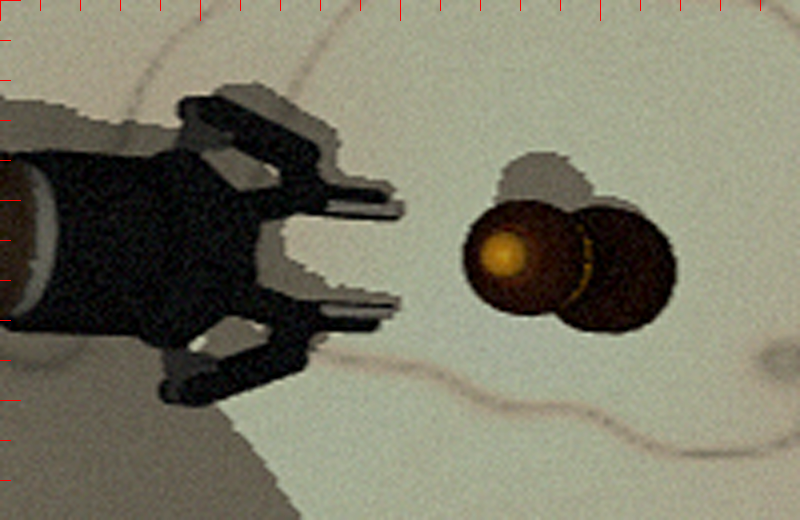

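View pics/s1.png

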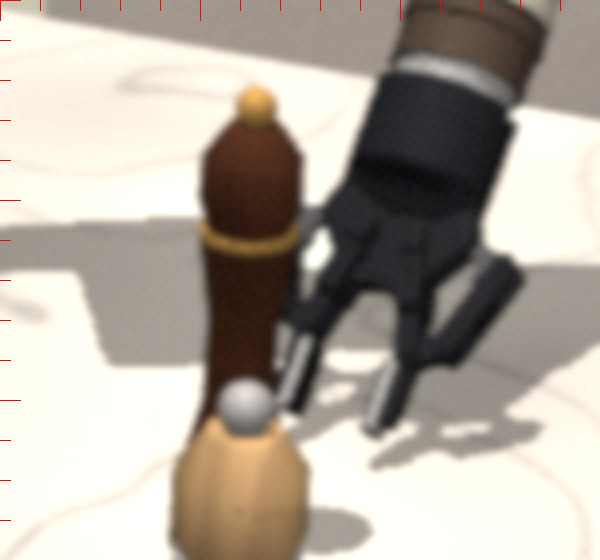

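```bash
cat >> h.py <<'E'
def bp(x,y,z): return BAY+d*x+lat*y+UP*z
E
python3 - <<'E'
from h import *
np.set_printoptions(precision=3,suppress=True)
m=bayf((.553,.118,0));print(m)
for q in [(m[0]-.045,m[1],.010),(m[0]-.026,m[1],.010),(-.14,.004,.010),(-.126,0,.01)]: print(q,rows(bp(*q),target(.7)))
E
```

```text
[-0.262  0.052]
(np.float64(-0.30688591178885166), np.float64(0.05242040830174634), 0.01) [ 1.62  1.64 -0.01 -0.01 -0.02 -0.03]
(np.float64(-0.2878859117888517), np.float64(0.05242040830174634), 0.01) [ 2.21  2.12 -0.01 -0.01 -0.02 -0.03]
(-0.14, 0.004, 0.01) [ 6.76  5.91 -1.93 -0.01 -0.02 -0.03]
(-0.126, 0, 0.01) [ 7.19  6.27 -2.09 -0.01 -0.02 -0.03]
```

```bash
python3 -m handwheel '[[0.5,0.7,0,0,0,0],[1,1.1,0,0,0,0],[1.4,1.45,0,0,0,0],[1.62,1.64,0,0,0,0],[1.8,1.78,0,0,0,0]]'
python3 -m handwheel '[[0.12,0.1,0,0,0,0],[0.25,0.2,0,0,0,0],[0.37,0.3,0,0,0,0],[0.5,0.4,-0.02,0,0,0],[0.65,0.52,-0.06,0,0,0]]'
python3 - <<'E'
from h import *
np.set_printoptions(precision=3,suppress=True)
o=bot.get_obs(); print(o["joint_pos"],bayf(o["eef_pos"]))
for q in [(-.14,.004,.010),(-.126,0,.01)]: print(q,rows(bp(*q),target(.7)))
t=cam("top");s=cam("side")
crop(t,60,180,200,130,4,"t2"); crop(s,310,80,150,140,4,"s2")
E
```

```text
clock: 4.15
eef_pos: [0.555, 0.157, 0.0089]
tool_rot: [0.63, -0.319, 0.65, -0.28]
ft_force: [-0.2, -0.0, -0.2]
grip_width: 0.0383
clock: 4.78
eef_pos: [0.5522, 0.1368, 0.0088]
tool_rot: [0.63, -0.319, 0.65, -0.28]
ft_force: [0.8, 1.1, -1.3]
grip_width: 0.0386
[ 0.531  0.868  0.234  1.371 -0.561  2.292] [-0.281  0.05 ]
(-0.14, 0.004, 0.01) [ 4.36  3.56 -1.85 -0.   -0.01 -0.03]
(-0.126, 0, 0.01) [ 4.79  3.92 -2.01 -0.   -0.01 -0.03]
```

View pics/t2.png

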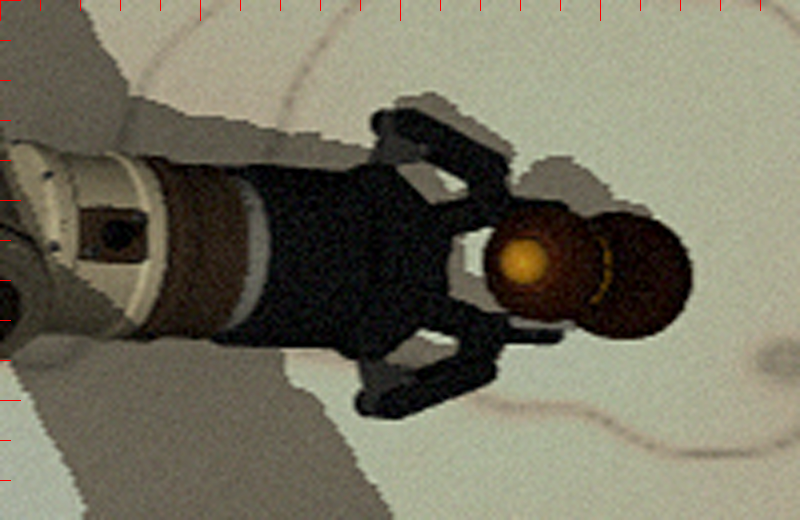

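View pics/s2.png

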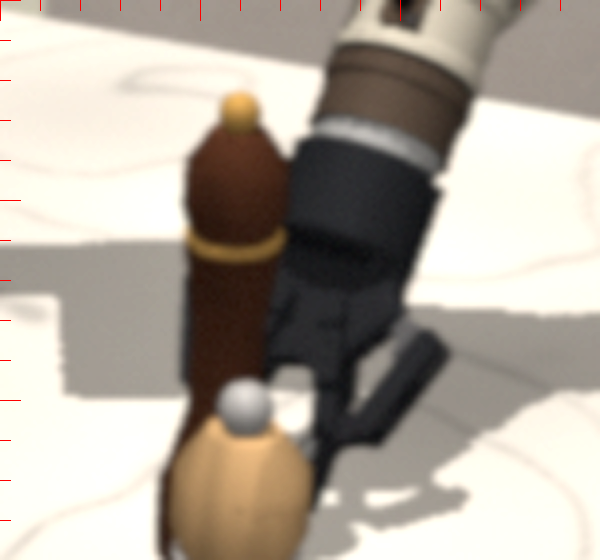

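```bash
python3 -m handwheel '[[0.25,0.2,-0.11,0,0,0],[0.55,0.45,-0.24,0,0,0],[0.85,0.7,-0.37,0,0,0],[1.15,0.94,-0.5,0,0,0],[1.45,1.18,-0.62,0,0,0]]'
python3 - <<'E'
from h import *
np.set_printoptions(precision=3,suppress=True)
o=bot.get_obs(); print(o["joint_pos"],bayf(o["eef_pos"]))
for q in [(-.14,.004,.010),(-.126,0,.01)]: print(q,rows(bp(*q),target(.7)))
t=cam("top");s=cam("side")
crop(t,120,180,200,130,4,"t3"); crop(s,290,80,150,140,4,"s3")
E
```

```text
clock: 5.5
eef_pos: [0.5331, 0.0899, 0.0095]
tool_rot: [0.63, -0.319, 0.65, -0.279]
ft_force: [0.4, 2.0, -0.3]
grip_width: 0.0382
[ 0.48   0.798  0.087  1.266 -0.582  2.238] [-0.233  0.034]
(-0.14, 0.004, 0.01) [ 2.86  2.36 -1.2   0.   -0.01 -0.02]
(-0.126, 0, 0.01) [ 3.29  2.72 -1.36  0.   -0.01 -0.02]
```

View pics/t3.png

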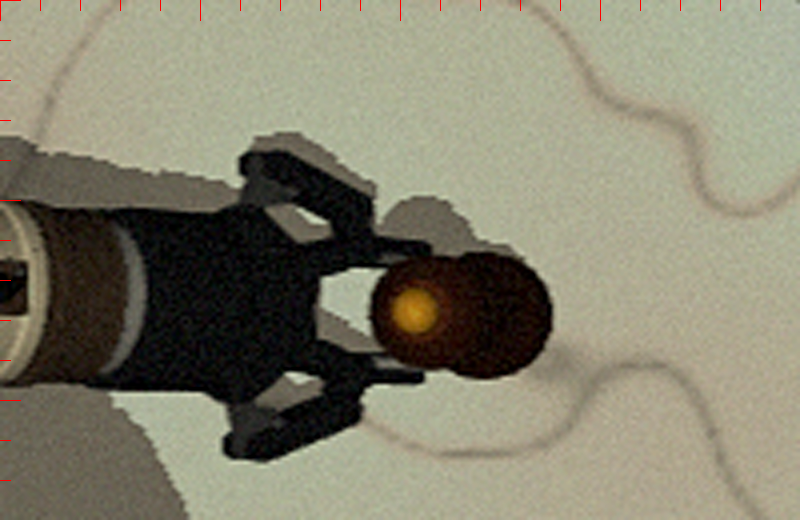

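View pics/s3.png

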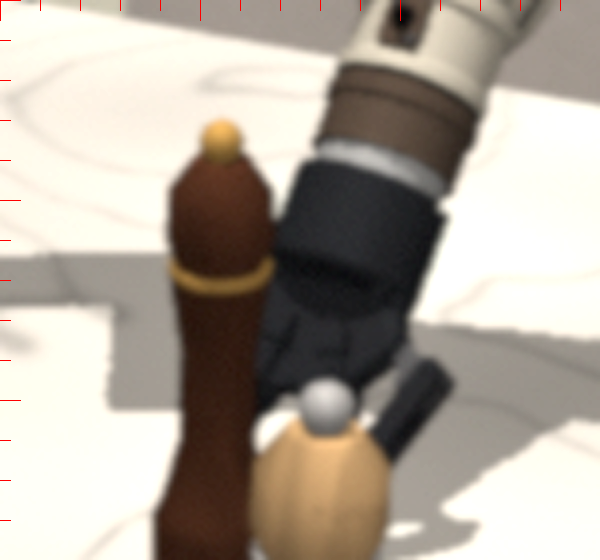

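The mill stands upright in the cradle, with the ball at about (224,258) in the top view and (345,115) in the side view. I'll keep pushing.

```bash
python3 -m handwheel '[[0.28,0.23,-0.12,0,0,0],[0.57,0.47,-0.24,0,0,0],[0.86,0.71,-0.36,0,0,0],[1.15,0.95,-0.48,0,0,0],[1.43,1.18,-0.6,0,0,0]]'
python3 -m handwheel '[[0.28,0.23,-0.12,0,0,0],[0.57,0.47,-0.24,0,0,0],[0.86,0.71,-0.36,0,0,0],[1.15,0.95,-0.48,0,0,0],[1.4,1.15,-0.6,0,0,0]]'
python3 - <<'E'
from h import *
np.set_printoptions(precision=3,suppress=True)
t=cam("top");s=cam("side")
b=tri(t,(120+415/4,180+311/4),s,(290+221/4,80+139/4)); print("prev ball",b,bayf(b))
o=bot.get_obs(); print(o["joint_pos"],bayf(o["eef_pos"]))
for q in [(-.126,0,.01),(-.025,0,.01)]: print(q,rows(bp(*q),target(.7)))
crop(t,200,180,200,150,4,"t4"); crop(s,210,100,180,150,4,"s4")
E
```

```text
clock: 6.22
eef_pos: [0.5154, 0.0447, 0.0098]
tool_rot: [0.63, -0.319, 0.65, -0.279]
ft_force: [1.5, 2.4, 0.4]
grip_width: 0.0387
clock: 6.85
eef_pos: [0.4974, 0.0004, 0.01]
tool_rot: [0.63, -0.319, 0.65, -0.279]
ft_force: [0.7, 1.6, -1.9]
grip_width: 0.0383
prev ball [0.529 0.06  0.211] [-0.203  0.032]
[ 0.365  0.681 -0.157  1.068 -0.624  2.108] [-0.141  0.004]
(-0.126, 0, 0.01) [ 0.44  0.38 -0.15  0.01 -0.01 -0.02]
(-0.025, 0, 0.01) [ 3.54  2.98 -0.14  0.01 -0.01 -0.02]
```

View pics/t4.png

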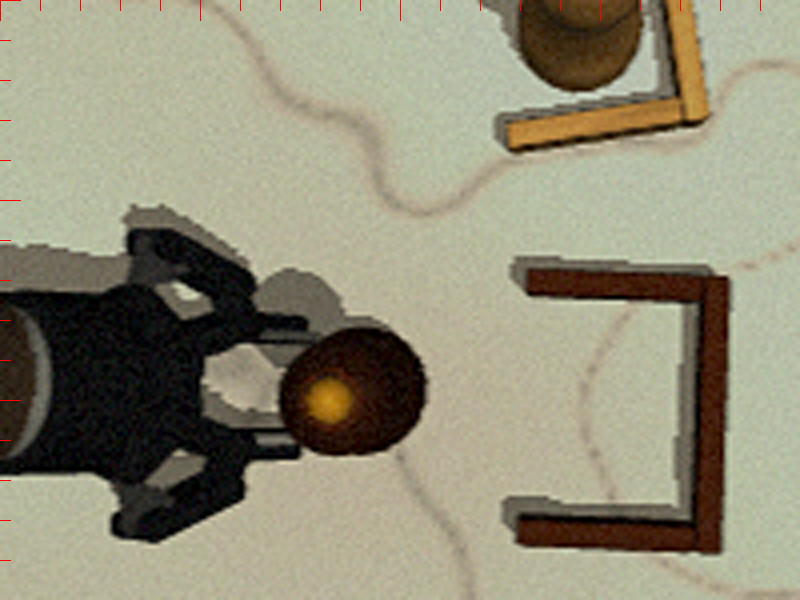

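View pics/s4.png

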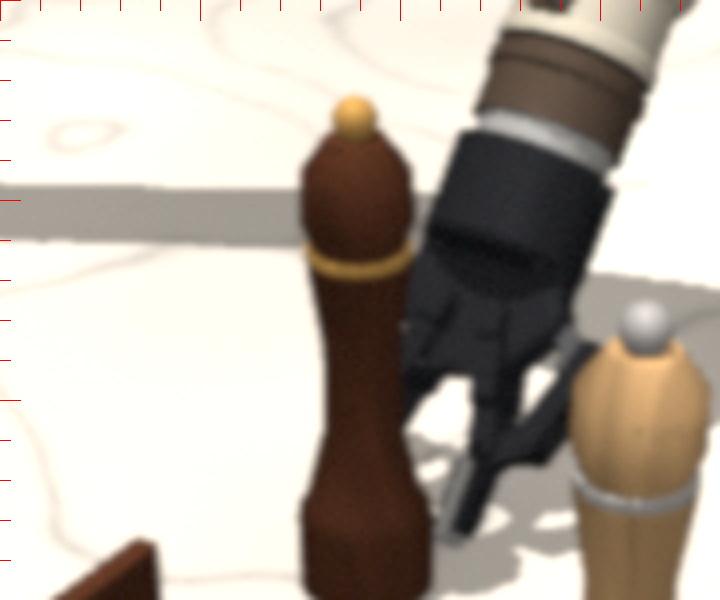

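The mill is lined up with the mouth: its foot is at about (365,392) in the crop, and the mouth ends at y≈283 and 528. Now I'll push it in.

```bash
python3 -m handwheel '[[0.28,0.24,-0.08,0,0,0],[0.58,0.5,-0.13,0,0,0],[0.88,0.75,-0.14,0,0,0],[1.18,1,-0.14,0,0,0],[1.48,1.26,-0.14,0,0,0]]'
python3 -m handwheel '[[0.28,0.24,0,0,0,0],[0.56,0.47,0,0,0,0],[0.84,0.7,0,0,0,0],[1.1,0.92,0,0,0,0],[1.3,1.09,0,0,0,0]]'
python3 - <<'E'
from h import *
np.set_printoptions(precision=3,suppress=True)
t=cam("top");s=cam("side")
b=tri(t,(200+330/4,180+401/4),s,(210+355/4,100+118/4)); print("prev ball",b,bayf(b))
o=bot.get_obs(); print(o["joint_pos"],bayf(o["eef_pos"]))
for q in [(-.03,0,.01)]: print(q,rows(bp(*q),target(.7)))
crop(t,260,220,140,110,5,"t5"); crop(s,200,140,150,150,4,"s5")
E
```

```text
clock: 7.58
eef_pos: [0.4915, -0.0477, 0.0099]
tool_rot: [0.63, -0.319, 0.65, -0.28]
ft_force: [0.5, 6.1, 2.8]
grip_width: 0.0387
clock: 8.2
eef_pos: [0.4887, -0.0901, 0.0098]
tool_rot: [0.63, -0.319, 0.65, -0.279]
ft_force: [0.5, 5.5, 3.7]
grip_width: 0.0389
prev ball [ 0.494 -0.027  0.21 ] [-0.113  0.003]
[ 0.205  0.614 -0.289  0.885 -0.668  1.915] [-0.05   0.001]
(-0.03, 0, 0.01) [ 0.61  0.5  -0.03  0.   -0.02 -0.02]
```

View pics/t5.png

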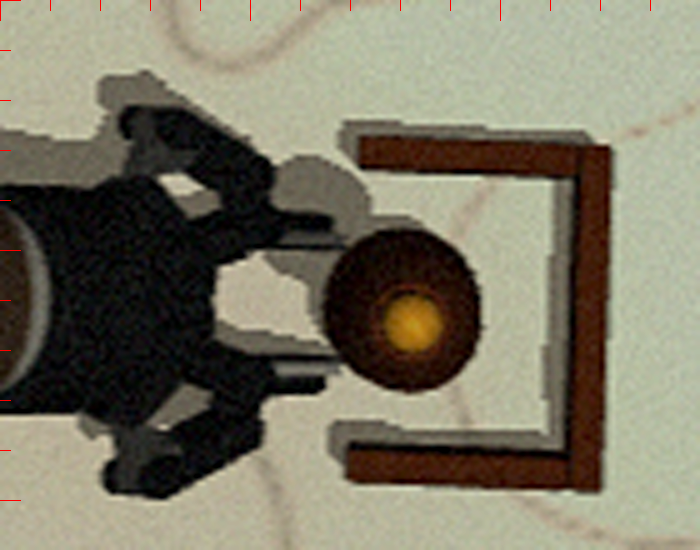

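View pics/s5.png

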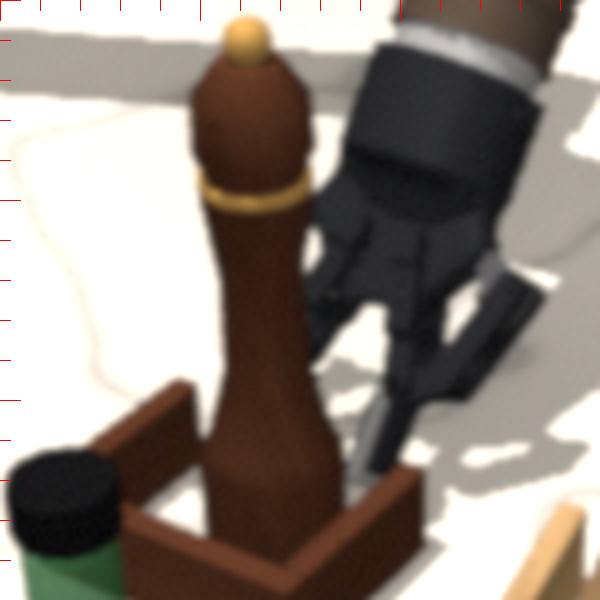

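```bash
python3 -m handwheel '[[0.18,0.15,0,0,0,0],[0.36,0.3,0,0,0,0],[0.52,0.43,0,0,0,0],[0.63,0.52,0,0,0,0],[0.66,0.54,0,0,0,0]]'
python3 - <<'E'
from h import *
np.set_printoptions(precision=3,suppress=True)
t=cam("top");s=cam("side")
o=bot.get_obs(); print(o["joint_pos"],bayf(o["eef_pos"]))
crop(t,260,220,140,110,5,"t6"); crop(s,200,140,150,150,4,"s6")
E
```

```text
clock: 8.93
eef_pos: [0.4873, -0.1108, 0.0097]
tool_rot: [0.63, -0.319, 0.65, -0.28]
ft_force: [0.0, 4.6, 2.8]
grip_width: 0.039
[ 0.166  0.602 -0.311  0.843 -0.675  1.865] [-0.03   0.001]
```

View pics/t6.png

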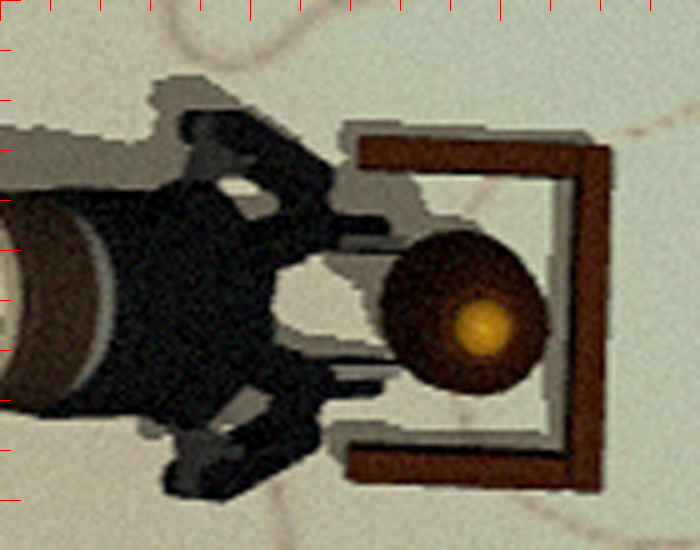

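View pics/s6.png

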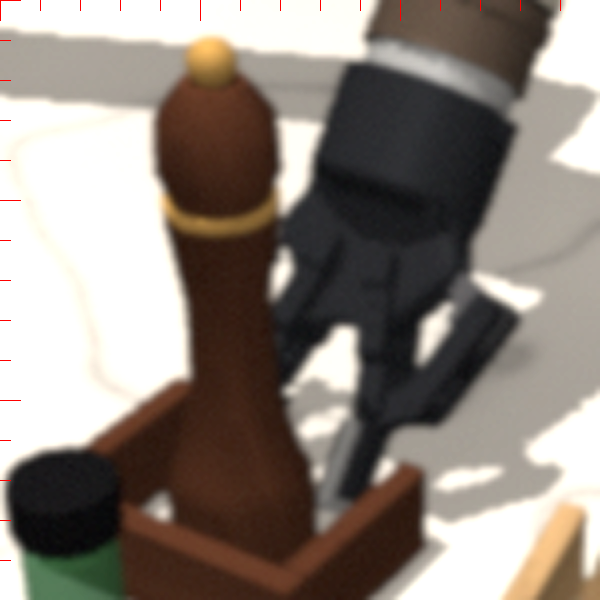

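Run:
```python
from h import *
np.set_printoptions(precision=3,suppress=True)
t=cam("top");s=cam("side")
b=tri(t,(260+483/5,220+327/5),s,(200+211/4,140+61/4)); print("ball",b,bayf(b))
for z in (0,.036):
  for c,f in((t,lambda q:(q-[260,220])*5),(s,lambda q:(q-[200,140])*4)):
    e=np.array([f(proj(c,bp(.0+.029*np.cos(a),.001+.029*np.sin(a),z))) for a in np.arange(0,6.28,.1)]); print(z,e.min(0),e.max(0))
print(bot.get_obs()["ft_force"])
```

```text
ball [ 0.485 -0.138  0.211] [-0.002  0.   ]
0 [383.326 226.289] [539.633 382.988]
0 [166.61  507.617] [313.601 597.246]
0.036 [384.622 226.159] [546.24  388.188]
0.036 [159.465 435.03 ] [310.012 522.67 ]
[-0.457  3.47   1.779]
```

The foot circle is centred at about (464,311) in the top crop, which matches bay (0.000,-0.001). The ball triangulates to (-0.002,0.000), so the mill is upright and in place. I'll draw the hand back.

```bash
python3 -m handwheel '[[-0.2,-0.17,0,0,0,0],[-0.6,-0.5,0,0,0,0],[-1.2,-1,0,0,0,0],[-2,-1.7,0,0,0,0],[-2.9,-2.45,0,0,0,0]]'
python3 -m handwheel '[[-0.4,-0.7,0,0,0,0],[-0.6,-1.6,0,0,0,0],[-0.6,-2.5,0,0,0,0],[-0.6,-3,0,0,0,0],[-0.6,-3,0,0,0,0]]'
python3 - <<'E'
from h import *
t=cam("top");s=cam("side")
print(bot.get_obs()["ft_force"],bot.get_obs()["eef_pos"])
crop(t,260,220,140,110,5,"t7"); crop(s,200,140,150,150,4,"s7")
cv2.imwrite("pics/top7.png",t[0][:,:,::-1])
a=cv2.imread("pics/top0.png").astype(int); 
df=np.abs(a-t[0][:,:,::-1]).max(2)>50
print(df[110:330,420:500].sum(), df[135:225,305:385].sum())
E
```

```text
clock: 9.75
eef_pos: [0.4929, -0.015, 0.0102]
tool_rot: [0.631, -0.319, 0.65, -0.279]
ft_force: [-0.6, -0.9, -0.1]
grip_width: 0.0383
clock: 10.38
eef_pos: [0.4974, 0.0443, 0.0585]
tool_rot: [0.63, -0.319, 0.65, -0.28]
ft_force: [0.3, -0.9, -0.7]
grip_width: 0.0384
[-0.87380465 -0.34699455  0.42068913] [0.49649638 0.04316651 0.05779415]
34 0
```

View pics/t7.png

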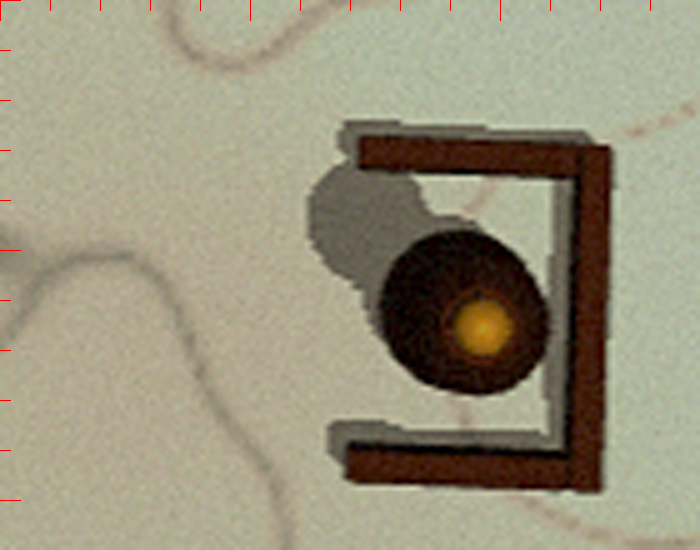

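View pics/s7.png

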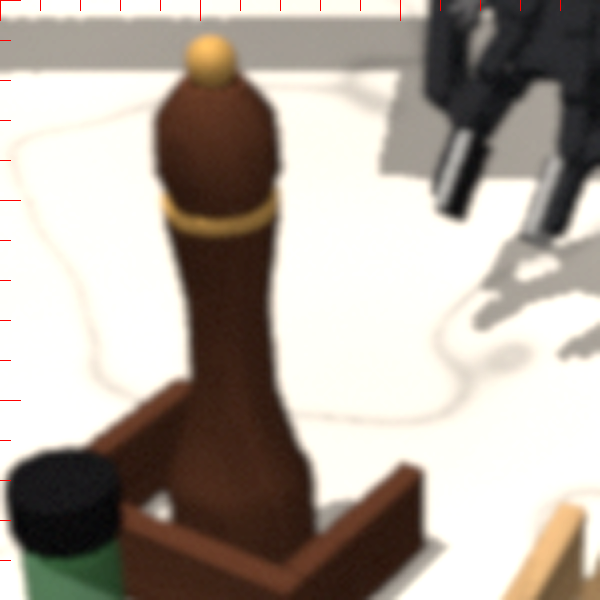

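View pics/top7.png

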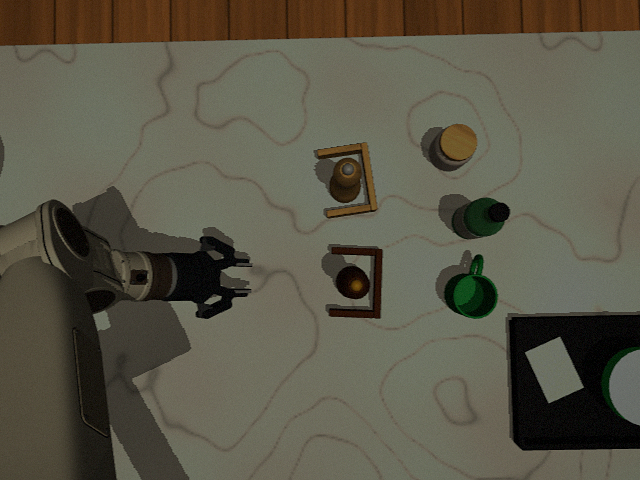

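The mill is in the bay, the hand is clear at about (240,280), and the salt mill, bottle, mug and jar show the same pixels as before. I'll let the arm settle, then hand in.

```bash
python3 -m handwheel '[[0,0,0,0,0,0],[0,0,0,0,0,0],[0,0,0,0,0,0],[0,0,0,0,0,0],[0,0,0,0,0,0]]'; python3 -c "
from workcell import bot
print(bot.job_done())"
```

```text
clock: 11.1
eef_pos: [0.4969, 0.0434, 0.0583]
tool_rot: [0.63, -0.319, 0.65, -0.279]
ft_force: [-0.2, 0.1, 0.1]
grip_width: 0.0385
the job is handed in; nothing more can be done
None
```

The pepper mill is in the dark-wood bay, upright, and I handed the job in at about 11 s. I leaned the hand back 40°, cradled the foot between the half-open fingertips near the counter, and slid the mill in; the readings between moves showed at most about 7 N at the wrist.

Last checks, all from the camera images and the state:
- **Position:** the foot centre is at about (0.000, -0.001) m in the bay frame, and the ball on top is at (-0.002, 0.000). That puts the mill roughly 40 mm behind the mouth line.
- **Upright and still:** foot and ball agree to about 2 mm over the height, so the tilt is about 0.01 rad. The mill looks the same in the pictures before and after I drew the hand back.
- **Other things:** the salt mill matched its first picture exactly at my threshold. A few pixels (34) changed in the area around the bottle, mug and jar. I put that down to the arm's moved shadow, since all three look to be where they stood.
- **Hand:** it is about 18 cm back from the mill and touches nothing.

No check failed or disagreed beyond the 2 mm calibration error.

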